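Draw a pointer sign out of the shelf rack and hang it level

ROBOT

A 7-joint arm with a two-finger parallel gripper is mounted at the origin on the work surface. World frame = base frame: x ahead of the robot, y to its left, z up, the work surface at z = 0. Lengths are in m, angles in rad, forces in N, time in s.
With the tool pointing down it reaches from about 0.4 to 0.85 m from the base axis. Payload 4.5 kg.
Tool frame: the origin (TCP) lies where the fingers leave the gripper's body, on its centre line; the fingertips stand 64 mm ahead of it and the grasp point (between the pads) lies 45 mm ahead of it; z points along the fingers, y is the direction in which the jaws open and shut (so a half turn about z gives the same grasp; the last joint's range is limited). The gripper opens to 88 mm and grips with 3 to 60 N. Pads are 18 mm wide; open, the fingers measure 123 mm over their backs; the gripper's body (75 mm by 187 mm) begins 45 mm behind the grasp point.
Start: joints at [1.202, 0.689, -0.195, 1.565, 0.157, 0.902, -0.215], TCP at [0.245, -0.575, 0.303] pointing down, gripper open.
Joint ranges: [-3.01, 3.01], [-0.46, 2.08], [-1.47, 1.51], [0.13, 2.56], [-1, 4.14], [0.04, 2.09], [-2.66, 2.66]. Speed limits (rad/s): [2.57, 2.57, 3.14, 3.14, 3.14, 3.14, 3.14].

INTERFACE

Orientations are given as a unit quaternion [x, y, z, w].
In Python, from plant import monitor, snapshot, workorder, finder gives the robot as it stands.
- The arm moves only by the tool carry_out, never from a script. Its argument "motion" is one flat list of numbers, 6 for each row, row after row: the shift along the tool's x, y, z in cm, then the turn, a rotation vector about the tool's x, y, z in rad. In form: [x, y, z, rx, ry, rz, x, y, z, rx, ry, rz, ...]. A call has 1 to 8 rows; each row shifts and turns the commanded pose from where the row before left it, along the tool's axes as they then stand; what a row does not reach is not made up. A row lasts 1/8 s, in which the tool goes at most 62.5 mm and 10.7 degrees, less where a joint would pass 70% of its speed; a pose out of reach is approached as far as the arm can. A call with a gripper value outside its range is refused whole. "hand" is the finger opening in cm, from 0 to 8.81, set as the call begins (left out, the last holds). The fingers move at their own pace and stop on an object; "grip_force" is the grip in N (left out, the last holds). Time passes only in rows, so rows that do not move let the fingers close. It gives the time, the measured TCP pose, the force and the opening at its end, in the units of the state.
- monitor.get_state(): the state, without advancing time (a new reading comes with each control period).
- snapshot(name): name is "side" or "top" or "wrist"; returns a dict with "frame" (384x512x3 uint8, red, green, blue), "range_z" (384x512 float32, m along the optical axis (not along the pixel's ray), 0 where there is no reading), "fx", "fy", "cx", "cy" (pixels), "rvec" (rotation vector, rad) and "tvec" (3), from world to camera coordinates, as OpenCV has them; the wrist camera has in their place "hand_eye" (4x4, takes a point from camera to tool coordinates, whose origin is the TCP and whose axes are the flange's). Camera axes: x right, y down, z forward; pixel columns grow to the right and rows downward; lengths in m; the calibration is good to about 2 mm. The wrist camera is an equidistant fisheye: a pixel r from the principal point sees the ray r / f radians off the axis. A picture is of the moment at which its call begins: read the wrist's pose just before it.
- workorder.finish_job(): hands the job in, once; it reports no verdict.
Trained networks look in a picture, given as the dict that the camera call returned (one of the last four; its "shot" number tells which), for a name from the list of things; names that differ only in an ending like _2 or _b are one class to them, and where a whole thing is asked for, a point or a joint stands for the part that bears it (a point fixed in the world has none). Each returns a list of dicts, best first, with "p" (0 to 1); they miss things now and then, are a little off and sometimes report something else, mostly with a low value. They report only what shows in the picture. A call takes as long as a camera call.
- finder.masks_of(picture, thing): "pixels" (384x512 bool, what is visible of it) and "extent" ([left, top, right, bottom] in pixels, round what is visible of it).
The state is a dict: "clock": time; "q": joint angles; "qd": joint speeds; "joint_torque": joint torques, N m; "tool_pos": TCP position; "eef_rot": TCP orientation; "contact_force": force on the tool from outside, world axes, zero at the start; "moment": the same for the moment, N m; "opening": opening from 0.0 (shut) to 1.0 (fully open).
Only numpy, scipy, OpenCV 4.12 (cv2) and the standard library are available. Lean on these libraries where they do the work, as an engineer would, in place of code of your own. Each camera call takes 0.05 s, during which the arm holds its last target. There are 200 camera calls.

TASK

Slide the arrow-shaped plywood sign forward out of its slot in the low tier of the shelf until its tail has come out from under the overhanging ticket ledge, then lift it and hang it on the steel peg on the shelf's end panel, point to the front, by whichever of its four holes makes it hang level. Leave it hanging still, and do not disturb the two spare boards in the other slots, the sealant cartridge or the tin.

Things in the scene. Friction and masses are not known exactly. Their poses are not given: they have to be found in the camera images.
- shelf: Stained-wood pigeonhole unit fixed on the counter, end-on to the robot, its open front to the right. 220 mm deep (x), 228 wide (y), 296 high, back open, boards 18 mm thick. Origin: centre of its underside; x points to its back, front plane at x = -110; y to the end panel nearest the robot, outer face at y = +114. Jars on the shelf board at z = 130 to 148; top board, set back 70, z = 278 to 296.
- pelmet (a point): Middle of the lower front edge of the pelmet, a wooden strip 18 mm thick and 20 mm high that hangs under the shelf board along the whole front: x = -110 mm, z = 110 mm in the shelf's frame. It leaves 92 mm above the low tier's floor.
- ledge (a point): Middle of the lower front edge of the clear acrylic ticket ledge, an 8 mm slab on the front of the shelf board between the end panels, overhanging the front plane by 30 mm: x = -140 mm, z = 140 mm in the shelf's frame, top at z = 148. It has a white front edge. The sign cannot be lifted while any of it is under this ledge.
- slot (a point): Front edge of the low tier's floor at the middle slot: x = -110, y = 0, z = 18 mm in the shelf's frame. Three slots run front to back at y = -56, 0 and +56 mm, each between two battens 30 mm high and 8 mm wide, 20 mm apart, which begin 30 mm behind the front plane.
- sign: Pointer sign, 15 mm plywood of even density, 80 to 140 g, upright on its long lower edge in one of the slots, point 53 to 61 mm out of the front plane. Outline: panel 115 mm long, 80 high, then a symmetrical triangular point 55 long (170 in all). Origin: lower tail corner, mid thickness; x runs from point to tail, y across, z up. Four 18 mm round through holes in a row 63 mm above the lower edge.
- sign_tip (a point): The end of the sign's point, mid thickness, 40 mm above the lower edge.
- sign_tail (a point): Middle of the sign's tail end face, mid thickness, 40 mm above the lower edge.
- hole0 (a point): Centre of the sign's hole 17 mm from the tail end, mid thickness.
- hole1 (a point): Centre of the sign's hole 45 mm from the tail end, mid thickness.
- hole2 (a point): Centre of the sign's hole 73 mm from the tail end, mid thickness.
- hole3 (a point): Centre of the sign's hole 101 mm from the tail end, mid thickness.
- hook: Steel peg on a plate 26 x 46 x 3 mm screwed to the outer face of the shelf's end panel that faces the robot, 18 to 33 mm behind the front plane and 215 to 235 mm above the counter. Origin: centre of the plate on the panel; axes parallel to the shelf's. The peg is a bare round pin 7 mm in diameter that sticks out along +y, towards the robot, rising 6 degrees outwards.
- peg_root (a point): Where the peg's centre line leaves the plate, 3 mm off the panel.
- peg_tip (a point): Centre of the peg's rounded outer end, 50 mm off the panel (the end itself is 3.5 mm further).
- divider_a: Spare divider: plain rectangular plywood board 125 x 15 x 70 mm (x, y, z), square ends, standing in another slot and sticking 8 to 16 mm out of the front. Origin: lower corner of its rear end, mid thickness; its front end lies at x = -125 mm. Bystander.
- divider_b: Second spare divider, the same as the first, in the remaining slot. Bystander.
- cartridge: Sealant cartridge standing on the counter on the peg's side of the shelf, further back than the peg: white tube 48 mm in diameter and 215 mm high with a thin nozzle on top, 290 mm in all. Origin: centre of its underside. Bystander.
- tin: Small metal tin of wood stain standing on the counter in front of the shelf, on the side nearest the robot: 74 mm in diameter, 70 mm high. Origin: centre of its underside. Bystander.

How it is judged:
On the way:
1. the sign has been slid forward, low down, until its tail end is out in front of the overhanging ticket ledge (x of sign_tail in the frame of shelf below -0.14 m and z of sign_tail in the frame of shelf below 0.12 m), for 0.05 s.
At the end, for the whole second after the job is handed in: The sign hangs on the peg through one of its holes (the hole's centre within 8 mm sideways of the peg and 12 mm below to 3 mm above it, 8 to 52 mm off the panel), its long edge level to within 8 degrees, its point to the front of the shelf, at rest (((x of hole0 in the frame of hook between -0.008 and 0.008 m and y of hole0 in the frame of hook between 0.008 and 0.052 m and z of hole0 in the frame of hook between -0.012 and 0.003 m) or (x of hole1 in the frame of hook between -0.008 and 0.008 m and y of hole1 in the frame of hook between 0.008 and 0.052 m and z of hole1 in the frame of hook between -0.012 and 0.003 m) or (x of hole2 in the frame of hook between -0.008 and 0.008 m and y of hole2 in the frame of hook between 0.008 and 0.052 m and z of hole2 in the frame of hook between -0.012 and 0.003 m) or (x of hole3 in the frame of hook between -0.008 and 0.008 m and y of hole3 in the frame of hook between 0.008 and 0.052 m and z of hole3 in the frame of hook between -0.012 and 0.003 m)) and angle between sign's own x axis and vertical between 1.431 and 1.711 rad and x of sign_tip in the frame of hook below -0.05 m and linear speed of sign below 0.02 m/s and angular speed of sign below 0.2 rad/s); the robot touches nothing.
It fails at once if a spare board was shifted by more than 15 mm (distance of any of divider_a, divider_b from where it was at the start of the episode above 0.015 m).
It fails at once if the cartridge or the tin was shifted by more than 15 mm or tipped (distance of any of cartridge, tin from where it was at the start of the episode above 0.015 m or angle between any of cartridge, tin's own z axis and vertical above 0.3 rad).
It also fails if it takes over 62 s, if anything falls off the work surface, if the arm or the gripper's body presses on something with over 40 N, if the wrist force passes 120 N, or if a joint passes its speed limit or range.

## Working session

There is one attempt and no reset: what is moved stays moved. The work goes in short steps, Python scripts to look and compute and a tool call to move; the robot and the scene stay as the last step left them, time stands still between calls to the robot, and variables do not carry over. Pictures are saved under pics/ and viewed, about 8 in all and at most 12, crops included, and the job is handed in when it is done.

Besides the shell and the picture viewer there is one more tool, called after "Request:" by a JSON object that holds its "method" and its "body", one argument or row to a line. carry_out: Moves the arm, as the interface text tells. Its arguments: {"type":"object","properties":{"motion":{"type":"array"},"hand":{"type":"number"},"grip_force":{"type":"number"}},"required":["motion"]}

```bash
mkdir -p pics; ls
cat > h.py <<'E'
import numpy as np,cv2
from scipy.spatial.transform import Rotation as R
from plant import monitor,snapshot,workorder,finder
def save(n,im): cv2.imwrite(f'pics/{n}.png',cv2.cvtColor(im,cv2.COLOR_RGB2BGR))
def cloud(s):
    v,u=np.mgrid[:384,:512]; z=s['range_z']
    c=np.stack([(u-s['cx'])/s['fx']*z,(v-s['cy'])/s['fy']*z,z],-1)
    M=cv2.Rodrigues(np.array(s['rvec'],float))[0]
    return (c-np.array(s['tvec']).ravel())@M
def proj(s,p):
    M=cv2.Rodrigues(np.array(s['rvec'],float))[0]
    c=np.atleast_2d(p)@M.T+np.array(s['tvec']).ravel()
    return np.c_[c[:,0]/c[:,2]*s['fx']+s['cx'],c[:,1]/c[:,2]*s['fy']+s['cy']]
E
python3 - <<'E'
from h import *
print(monitor.get_state())
a=snapshot('side');b=snapshot('top')
np.savez('s0.npz',**a);np.savez('t0.npz',**b)
for n,s in(('side',a),('top',b)):
    M=cv2.Rodrigues(np.array(s['rvec'],float))[0];print(n,'cam at',-M.T@np.array(s['tvec']).ravel(),'fwd',M[2], s['fx'])
    P=cloud(s)
    for t in['sign','shelf','hook','divider_a','cartridge','tin']:
        for m in finder.masks_of(s,t)[:2]:
            ok=m['pixels']&(s['range_z']>0);q=P[ok]
            if len(q): print(t,round(m['p'],2),np.round(m['extent']),len(q),np.percentile(q,[2,50,98],axis=0).round(3).tolist())
save('both',np.hstack([cv2.resize(a['frame'],(400,300)),cv2.resize(b['frame'],(400,300))]))
save('side0',cv2.resize(a['frame'],(800,600)));save('top0',cv2.resize(b['frame'],(800,600)))
E
```

```text
pics
{'clock': 0.0, 'q': array([ 1.20183131,  0.69000071, -0.19451148,  1.56631695,  0.15730456,
        0.90248731, -0.21512217]), 'qd': array([-1.71641539e-04,  1.33809416e-03, -7.65911648e-04, -8.71019844e-04,
       -4.14859329e-05,  5.11928275e-04,  8.56279889e-06]), 'joint_torque': array([ 5.32362828e-04, -5.27571774e+01, -1.26726966e+00, -1.53429186e+01,
       -5.26933826e-02,  6.56384480e-03,  1.42050203e-04]), 'tool_pos': array([ 0.24474162, -0.57454294,  0.30190664]), 'eef_rot': array([ 9.79784591e-01,  2.00053308e-01, -2.46698834e-04, -8.76168873e-04]), 'contact_force': array([0.64634197, 0.04458014, 0.85385131]), 'moment': array([-0.07224127, -0.01911878,  0.01487274]), 'opening': 1.001321296503465}
side cam at [ 0.19864294 -0.34775551  0.5697333 ] fwd [ 0.50853494  0.62075472 -0.59670411] 351.27355946268864
sign 0.89 [248. 173. 279. 206.] 651 [[0.637, 0.111, 0.022], [0.646, 0.162, 0.065], [0.657, 0.229, 0.098]]
sign 0.66 [184. 117. 211. 142.] 215 [[0.493, 0.196, 0.21], [0.538, 0.21, 0.235], [0.545, 0.23, 0.254]]
shelf 0.87 [176.  58. 306. 222.] 15003 [[0.54, 0.144, 0.00
[... 980 characters left out ...]
.032], [0.641, 0.126, 0.068], [0.658, 0.141, 0.084]]
shelf 0.91 [ 82.  50. 251. 213.] 20854 [[0.544, 0.146, 0.056], [0.657, 0.264, 0.294], [0.779, 0.388, 0.298]]
hook 0.46 [190. 194. 208. 227.] 211 [[0.492, 0.197, 0.002], [0.536, 0.214, 0.236], [0.545, 0.242, 0.255]]
cartridge 0.87 [ 98. 243. 147. 272.] 1097 [[0.415, 0.347, 0.018], [0.435, 0.357, 0.206], [0.457, 0.387, 0.282]]
cartridge 0.72 [241. 160. 257. 169.] 143 [[0.635, 0.109, 0.04], [0.641, 0.126, 0.067], [0.651, 0.142, 0.082]]
tin 0.81 [256. 238. 299. 275.] 969 [[0.414, 0.029, 0.025], [0.447, 0.063, 0.068], [0.481, 0.096, 0.073]]
tin 0.18 [ 84.  48. 253. 213.] 20787 [[0.544, 0.145, 0.07], [0.657, 0.264, 0.294], [0.778, 0.388, 0.298]]
```

View pics/side0.png

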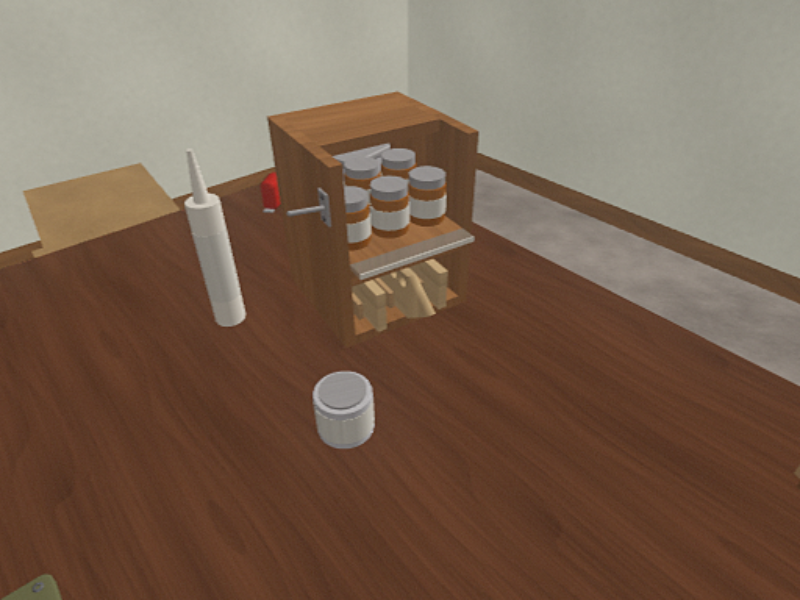

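View pics/top0.png

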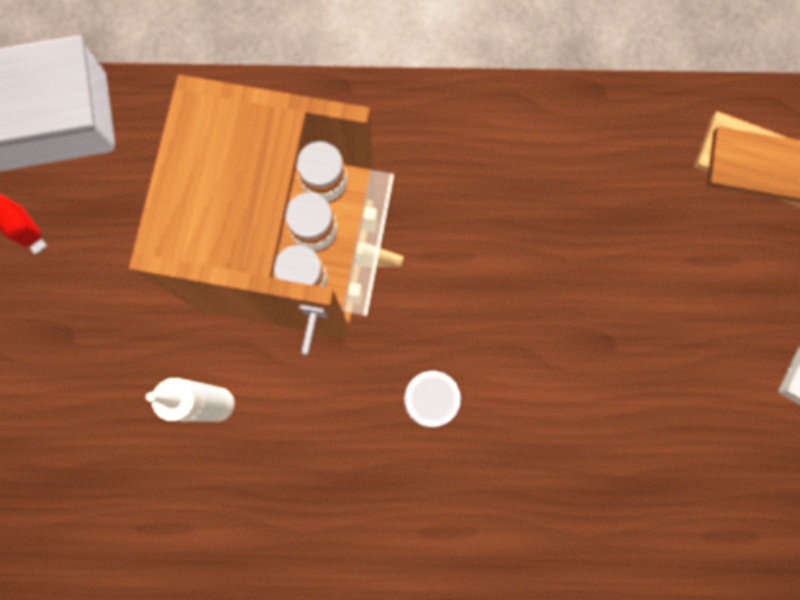

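Side view: the sign is in the middle slot, with its tip near (430,315). Spare boards stand on both sides of it, the peg runs from (290,212) to (325,208), the tin is at (345,410) and the cartridge at (220,260). The top view agrees, with the tip at (400,260) and the peg from (305,352) to (313,312). Next I'll fit the shelf frame, sign and peg.

```bash
cat > fit.py <<'E'
from h import *
a=dict(np.load('s0.npz'));b=dict(np.load('t0.npz'))
A=cloud(a);B=cloud(b)
ok=(b['range_z']>0)&(B[...,2]>.288)&(B[...,2]<.304)&(B[...,0]>.5)&(B[...,0]<.8)&(B[...,1]>.1)&(B[...,1]<.45)
for s,P in((b,B),(a,A)):
    ok=(s['range_z']>0)&(P[...,2]>.288)&(P[...,2]<.304)&(P[...,0]>.5)&(P[...,0]<.8)&(P[...,1]>.1)&(P[...,1]<.45)
    q=P[ok];(c,sz,ang)=cv2.minAreaRect((q[:,:2]*1000).astype(np.float32));print('rect',c,sz,ang,np.median(q[:,2]))
    if s is b: C=np.array(c)/1000;ANG=ang
# shelf x axis ~ +y world
th=[np.radians(ANG+k) for k in(0,90,180,270)];th=min(th,key=lambda t:abs(np.angle(np.exp(1j*(t-np.pi/2)))))
print('yaw',np.degrees(th))
X=np.array([np.cos(th),np.sin(th)]);Y=np.array([-X[1],X[0]])
def loc(p): p=np.asarray(p);d=p[...,:2]-C;return np.stack([d@X,d@Y,p[...,2]],-1)
for n,s,P in(('side',a,A),('top',b,B)):
    L=loc(P);ok=s['range_z']>0
    f=lambda m:L[ok&m]
    x,y,z=L[...,0],L[...,1],L[...,2]
    q=f((x>-.1)&(x<.1)&(abs(y-.114)<.02)&(z>.03)&(z<.27)&((z<.19)|(z>.26)))
    if len(q): print(n,'panel face y',np.median(q[:,1]),len(q), np.polyfit(q[:,0],q[:,1],1))
    q=f((abs(y)<.03)&(x<-.143)&(x>-.2)&(z>.025)&(z<.115));print(n,'sign tip',len(q),q.min(0).round(4) if len(q) else'',np.median(q,0).round(4), np.percentile(q[:,1],[3,97]))
    q=f((y>.125)&(y<.18)&(abs(x+.08)<.03)&(z>.18)&(z<.27));print(n,'peg',len(q),q.min(0).round(4),q.max(0).round(4))
    for y0 in(.13,.14,.15,.16):
        w=q[abs(q[:,1]-y0)<.005];print(y0,len(w),np.median(w,0).round(4),w.max(0).round(4)) if len(w) else 0
    q=f((y>.1155)&(y<.12)&(abs(x+.08)<.03)&(z>.18)&(z<.27));print('plate',len(q),np.percentile(q,[2,50,98],axis=0).round(4).tolist() if len(q) else '')
np.savez('shelf.npz',C=C,th=th)
E
python3 fit.py
```

```text
rect (668.06201171875, 275.48297119140625) (221.04644775390625, 229.57867431640625) 80.45256805419922 0.29525426426981977
rect (669.0756225585938, 275.5470886230469) (222.3051300048828, 230.41732788085938) 80.41268157958984 0.29512020753123336
yaw 80.45256805419922
side panel face y 0.11301000073590076 1676 [-0.00152171  0.11299715]
side sign tip 126 [-0.1713 -0.0104  0.0437] [-0.1548  0.0014  0.0649] [-0.00947704  0.00574947]
side peg 68 [-0.0902  0.1257  0.2288] [-0.0836  0.166   0.2398]
0.13 15 [-0.0876  0.1292  0.2333] [-0.0853  0.1341  0.2358]
0.14 17 [-0.0875  0.1397  0.2344] [-0.0836  0.1443  0.2374]
0.15 18 [-0.0875  0.1503  0.2356] [-0.084   0.1547  0.2389]
0.16 15 [-0.0886  0.1609  0.2376] [-0.0864  0.1647  0.2398]
plate 89 [[-0.0989, 0.1157, 0.2087], [-0.0874, 0.1163, 0.2332], [-0.0732, 0.1184, 0.254]]
top panel face y 0.11441999317722798 951 [-0.00045     0.11441609]
top sign tip 112 [-0.1706 -0.0086  0.0385] [-0.1553  0.0012  0.0658] [-0.00799828  0.00681491]
top peg 91 [-0.0896  0.1252  0.2309] [-0.0828  0.1675  0.2405]
0.13 21 [-0.0867  0.1296  0.2345] [-0.0829  0.1347  0.2367]
0.14 22 [-0.0863  0.14    0.2359] [-0.0832  0.1444  0.2378]
0.15 22 [-0.087   0.1498  0.2368] [-0.083   0.1546  0.2405]
0.16 22 [-0.0863  0.1601  0.238 ] [-0.0828  0.1648  0.2404]
plate 65 [[-0.0988, 0.1158, 0.2101], [-0.0875, 0.1173, 0.239], [-0.0734, 0.1191, 0.2548]]
```

```bash
cat >> h.py <<'E'
try:
    _s=np.load('shelf.npz');C=_s['C'];th=float(_s['th'])
    X=np.array([np.cos(th),np.sin(th),0]);Y=np.array([-X[1],X[0],0]);Z=np.array([0,0,1.])
except Exception: pass
def toW(l): return np.r_[C,0]+l[0]*X+l[1]*Y+l[2]*Z
def toL(p): d=p-np.r_[C,0];return np.array([d@X,d@Y,d[2]])
def Rt(pitch):
    p=np.radians(pitch);z=np.cos(p)*X-np.sin(p)*Z;y=-Y;return R.from_matrix(np.c_[np.cross(y,z),y,z])
def rows(way,p=None,q=None,dig=2):
    """way: list of (grasp point in shelf frame, R, n rows); prints rows from current pose"""
    st=monitor.get_state()
    if p is None: p,q=st['tool_pos'],R.from_quat(st['eef_rot'])
    out=[]
    for g,Q,n in way:
        t=toW(g)-.045*Q.apply([0,0,1]);P0,Q0=p,q;rv=(Q0.inv()*Q).as_rotvec()
        for k in range(1,n+1):
            qt=Q0*R.from_rotvec(rv*k/n);pt=P0+(t-P0)*k/n
            r=np.r_[np.round(q.inv().apply(pt-p)*100,dig),np.round((q.inv()*qt).as_rotvec(),3)]
            p=p+q.apply(r[:3]/100);q=q*R.from_rotvec(r[3:]);out.append(r)
    for i in range(0,len(out),8): print([float(v)+0 for v in np.concatenate(out[i:i+8])])
def now():
    s=monitor.get_state();q=R.from_quat(s['eef_rot']);p=s['tool_pos']
    e=(q.inv()*Rt(30)).as_rotvec()
    print('t',round(s['clock'],2),'graspL',toL(p+.045*q.apply([0,0,1])).round(4),'roterr',e.round(3),'F',np.round(s['contact_force'],1),'M',np.round(s['moment'],2),'op',round(s['opening']*88.1,1),'q',np.round(s['q'],2))
E
python3 - <<'E'
from h import *
now(); rows([((-.36,0,.24),Rt(30),16)])
E
```

```text
t 0.7 graspL [-0.9088  0.2761  0.2578] roterr [ 0.523  0.955 -0.905] F [-0.1  0.9  1.4] M [-0.01  0.02 -0.02] op 88.1 q [ 1.2   0.69 -0.19  1.57  0.16  0.9  -0.22]
[3.17, -1.75, 0.25, 0.033, 0.06, -0.057, 3.24, -1.56, 0.5, 0.032, 0.059, -0.056, 3.29, -1.36, 0.74, 0.033, 0.06, -0.057, 3.31, -1.13, 0.98, 0.033, 0.06, -0.056, 3.3, -0.92, 1.21, 0.032, 0.059, -0.057, 3.27, -0.69, 1.43, 0.033, 0.06, -0.056, 3.21, -0.46, 1.64, 0.033, 0.06, -0.057, 3.12, -0.21, 1.84, 0.032, 0.06, -0.057]
[3.01, 0.02, 2.03, 0.033, 0.059, -0.056, 2.88, 0.25, 2.2, 0.033, 0.06, -0.057, 2.72, 0.49, 2.36, 0.032, 0.06, -0.056, 2.54, 0.71, 2.5, 0.033, 0.059, -0.057, 2.35, 0.94, 2.61, 0.033, 0.06, -0.056, 2.12, 1.15, 2.71, 0.032, 0.06, -0.057, 1.89, 1.36, 2.79, 0.033, 0.059, -0.057, 1.64, 1.54, 2.85, 0.033, 0.06, -0.056]
```

Request:
{"method": "carry_out", "body": {
  "motion": [3.17, -1.75, 0.25, 0.033, 0.06, -0.057, 3.24, -1.56, 0.5, 0.032, 0.059, -0.056, 3.29, -1.36, 0.74, 0.033, 0.06, -0.057, 3.31, -1.13, 0.98, 0.033, 0.06, -0.056, 3.3, -0.92, 1.21, 0.032, 0.059, -0.057, 3.27, -0.69, 1.43, 0.033, 0.06, -0.056, 3.21, -0.46, 1.64, 0.033, 0.06, -0.057, 3.12, -0.21, 1.84, 0.032, 0.06, -0.057],
  "hand": 5
}}

```text
clock: 1.7
tool_pos: [0.424, -0.346, 0.2827]
eef_rot: [0.874, 0.405, 0.204, -0.172]
contact_force: [1.1, -0.2, -0.1]
opening: 0.567
```

Request:
{"method": "carry_out", "body": {
  "motion": [3.01, 0.02, 2.03, 0.033, 0.059, -0.056, 2.88, 0.25, 2.2, 0.033, 0.06, -0.057, 2.72, 0.49, 2.36, 0.032, 0.06, -0.056, 2.54, 0.71, 2.5, 0.033, 0.059, -0.057, 2.35, 0.94, 2.61, 0.033, 0.06, -0.056, 2.12, 1.15, 2.71, 0.032, 0.06, -0.057, 1.89, 1.36, 2.79, 0.033, 0.059, -0.057, 1.64, 1.54, 2.85, 0.033, 0.06, -0.056]
}}

```text
clock: 2.7
tool_pos: [0.6026, -0.1178, 0.262]
eef_rot: [0.661, 0.56, 0.382, -0.323]
contact_force: [0.7, 0.6, 1.1]
opening: 0.567
```

Run:
```python
from h import *
now(); rows([((-.24,0,.124),Rt(30),8),((-.127,0.001,.058),Rt(30),8)])
```

```text
t 2.7 graspL [-0.3597 -0.0007  0.2396] roterr [-0.    -0.001  0.001] F [0.7 0.6 1.1] M [-0.81  0.07 -0.04] op 49.9 q [ 0.93  1.13 -0.97  1.54 -0.24  0.92  0.29]
[-0.5, -0.01, 2.02, 0.0, 0.0, 0.0, -0.51, -0.01, 2.01, 0.0, 0.0, 0.0, -0.5, -0.01, 2.02, 0.0, 0.0, 0.0, -0.51, 0.0, 2.02, 0.0, 0.0, 0.0, -0.5, -0.01, 2.02, 0.0, -0.001, 0.001, -0.51, -0.01, 2.01, 0.0, 0.0, 0.0, -0.5, -0.01, 2.02, 0.0, 0.0, 0.0, -0.5, -0.01, 2.02, 0.0, 0.0, 0.0]
[-0.01, -0.01, 1.64, 0.0, 0.0, 0.0, -0.01, -0.01, 1.63, 0.0, 0.0, 0.0, 0.0, -0.01, 1.64, 0.0, 0.0, 0.0, -0.01, -0.02, 1.63, 0.0, 0.0, 0.0, -0.01, -0.01, 1.64, 0.0, 0.0, 0.0, -0.01, -0.01, 1.63, 0.0, 0.0, 0.0, -0.01, -0.01, 1.64, 0.0, 0.0, 0.0, 0.0, -0.01, 1.63, 0.0, 0.0, 0.0]
```

Request:
{"method": "carry_out", "body": {
  "motion": [-0.5, -0.01, 2.02, 0, 0, 0, -0.51, -0.01, 2.01, 0, 0, 0, -0.5, -0.01, 2.02, 0, 0, 0, -0.51, 0, 2.02, 0, 0, 0, -0.5, -0.01, 2.02, 0, -0.001, 0.001, -0.51, -0.01, 2.01, 0, 0, 0, -0.5, -0.01, 2.02, 0, 0, 0, -0.5, -0.01, 2.02, 0, 0, 0]
}}

```text
clock: 3.7
tool_pos: [0.6213, 0.0001, 0.1459]
eef_rot: [0.662, 0.559, 0.381, -0.322]
contact_force: [0.6, 0.2, 0.5]
opening: 0.567
```

Run:
```python
from h import *
now(); st=monitor.get_state(); w=snapshot('wrist'); print(w['hand_eye'],w['fx'],w['cx'],w['cy'])
save('w1',cv2.resize(w['frame'],(800,600)))
# project the expected sign tip & grasp edges to check
q=R.from_quat(st['eef_rot']);H=np.array(w['hand_eye'])
for l in((-.1705,0,.058),(-.1155,0,.098),(-.14,0,.14)):
    t=q.inv().apply(toW(l)-st['tool_pos']);c=H[:3,:3].T@(t-H[:3,3])
    a=np.arctan2(np.hypot(c[0],c[1]),c[2]);f=np.arctan2(c[1],c[0]);print(l,'at 800x600 px',((w['cx']+w['fx']*a*np.cos(f))*800/512).round(),((w['cy']+w['fy']*a*np.sin(f))*600/384).round())
```

```text
t 3.7 graspL [-0.2404  0.0005  0.1233] roterr [ 0.001  0.002 -0.001] F [0.6 0.2 0.5] M [-0.79  0.11 -0.02] op 49.9 q [ 0.77  1.3  -0.95  1.65 -0.23  0.59  0.34]
[[-2.87748383e-04 -9.59485866e-01 -2.81756615e-01  7.24809886e-02]
 [ 9.99999905e-01 -3.68248525e-04  2.32757264e-04 -2.91719296e-04]
 [-3.27083763e-04 -2.81756521e-01  9.59485881e-01 -8.20242965e-02]
 [ 0.00000000e+00  0.00000000e+00  0.00000000e+00  1.00000000e+00]] 297.3186396354542 255.27796828111158 192.704306237214
(-0.1705, 0, 0.058) at 800x600 px 400.0 356.0
(-0.1155, 0, 0.098) at 800x600 px 400.0 228.0
(-0.14, 0, 0.14) at 800x600 px 400.0 186.0
```

View pics/w1.png

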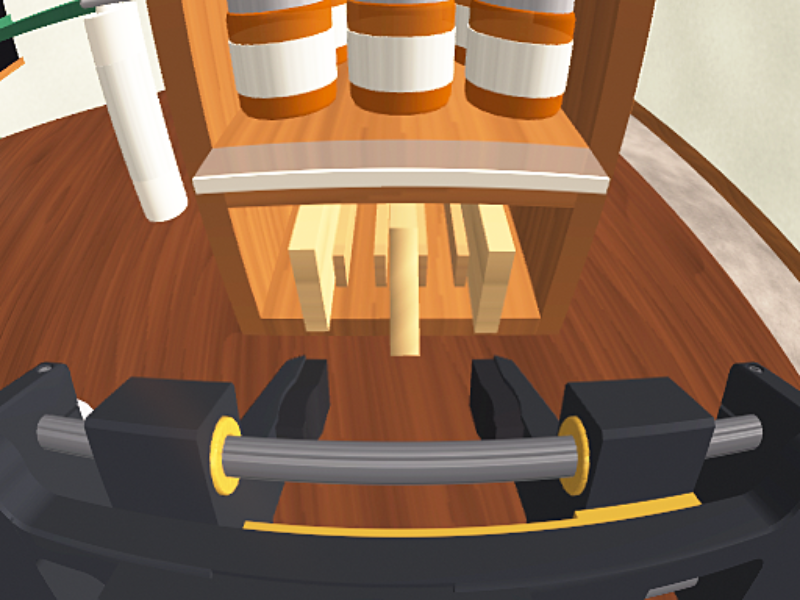

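The wrist view agrees with the fit: the tip shows at (404,355) against a predicted (400,356), and it lies between the fingers. I'll advance and grip.

Request:
{"method": "carry_out", "body": {
  "motion": [0, 0.02, 1.63, 0, 0, 0, 0, 0.02, 1.63, 0, 0, 0, 0, 0.02, 1.63, 0, 0, 0, 0, 0.02, 1.63, 0, 0, 0, 0, 0.02, 1.63, 0, 0, 0, 0, 0, 1.63, 0, 0, 0, 0, 0, 1.63, 0, 0, 0, 0, 0, 1.5, 0, 0, 0]
}}

```text
clock: 4.75
tool_pos: [0.6405, 0.1111, 0.0816]
eef_rot: [0.662, 0.559, 0.381, -0.323]
contact_force: [-0.1, -0.2, 0.6]
opening: 0.57
```

Run:
```python
from h import *
now()
```

```text
t 4.75 graspL [-0.1278 -0.      0.059 ] roterr [-0.001  0.001 -0.001] F [-0.1 -0.2  0.6] M [-0.83  0.04 -0.  ] op 50.2 q [ 0.6   1.42 -0.96  1.66 -0.24  0.38  0.35]
```

Request:
{"method": "carry_out", "body": {
  "motion": [0, 0, 0, 0, 0, 0, 0, 0, 0, 0, 0, 0, 0, 0, 0, 0, 0, 0, 0, 0, 0, 0, 0, 0, 0, 0, 0, 0, 0, 0, 0, 0, 0, 0, 0, 0],
  "hand": 0,
  "grip_force": 50
}}

```text
clock: 5.5
tool_pos: [0.6406, 0.1098, 0.0823]
eef_rot: [0.662, 0.559, 0.381, -0.323]
contact_force: [-0.5, -1.1, 0.4]
opening: 0.17
```

Run:
```python
from h import *
now(); rows([((-.1278-.255,0,.0625),Rt(30),16)])
```

```text
t 5.5 graspL [-0.129  -0.0004  0.0598] roterr [ 0.     0.001 -0.001] F [-0.5 -1.1  0.4] M [-0.76  0.02 -0.06] op 15.0 q [ 0.6   1.42 -0.96  1.66 -0.24  0.38  0.35]
[-0.78, 0.0, -1.38, 0.0, 0.0, 0.0, -0.78, 0.0, -1.38, 0.0, 0.0, 0.0, -0.78, 0.0, -1.38, 0.0, 0.0, 0.0, -0.78, -0.01, -1.39, 0.0, 0.0, 0.0, -0.78, 0.0, -1.38, 0.0, 0.0, 0.0, -0.78, 0.0, -1.38, 0.0, 0.0, 0.0, -0.78, 0.0, -1.38, 0.0, 0.0, 0.0, -0.78, 0.0, -1.38, 0.0, 0.001, -0.001]
[-0.78, 0.0, -1.38, 0.0, 0.0, 0.0, -0.78, -0.01, -1.39, 0.0, 0.0, 0.0, -0.78, 0.0, -1.38, 0.0, 0.0, 0.0, -0.78, 0.0, -1.38, 0.0, 0.0, 0.0, -0.78, 0.0, -1.38, 0.0, 0.0, 0.0, -0.78, 0.0, -1.39, 0.0, 0.0, 0.0, -0.78, -0.01, -1.38, 0.0, 0.0, 0.0, -0.77, 0.0, -1.38, 0.0, 0.0, 0.0]
```

Request:
{"method": "carry_out", "body": {
  "motion": [-0.78, 0, -1.38, 0, 0, 0, -0.78, 0, -1.38, 0, 0, 0, -0.78, 0, -1.38, 0, 0, 0, -0.78, 0, -1.38, 0, 0, 0, -0.78, 0, -1.38, 0, 0, 0, -0.78, 0, -1.38, 0, 0, 0, -0.78, 0, -1.38, 0, 0, 0, -0.78, 0, -1.38, 0, 0, 0]
}}

```text
clock: 6.5
tool_pos: [0.6191, -0.016, 0.0834]
eef_rot: [0.662, 0.559, 0.381, -0.323]
contact_force: [-0.0, 0.4, -1.4]
opening: 0.169
```

Request:
{"method": "carry_out", "body": {
  "motion": [-0.78, 0, -1.38, 0, 0, 0, -0.78, 0, -1.38, 0, 0, 0, -0.78, 0, -1.38, 0, 0, 0, 0, 0, 0, 0, 0, 0, 0, 0, 0, 0, 0, 0]
}}

```text
clock: 7.12
tool_pos: [0.6113, -0.0612, 0.0842]
eef_rot: [0.661, 0.559, 0.381, -0.323]
contact_force: [0.8, 0.1, -1.7]
opening: 0.168
```

```bash
cat > meas.py <<'E'
from h import *
import sys
# measure the sign: points near expected plane, in shelf frame
def meas(name,yc,x0,x1,z0,z1):
    s=snapshot(name);P=cloud(s)
    d=P-np.r_[C,0];L=np.stack([d@X,d@Y,d[...,2]],-1)
    x,y,z=L[...,0],L[...,1],L[...,2]
    m=(s['range_z']>0)&(abs(y-yc)<.014)&(x>x0)&(x<x1)&(z>z0)&(z<z1)
    print(name,m.sum(),'min',L[m].min(0).round(4),'max',L[m].max(0).round(4))
    return s,L,m
E
python3 - <<'E'
from h import *
from meas import meas
now()
for n in('side','top'):
    s,L,m=meas(n,0,-.40,-.145,.008,.125)
    w=[k for k in finder.masks_of(s,'sign')[:2]]
    for k in w:
        q=L[k['pixels']&(s['range_z']>0)];print(k['p'],k['extent'],np.percentile(q,[1,50,99],axis=0).round(4).tolist())
    # upper edge line: top z per x bin
    q=L[m]
    for xa in np.arange(-.34,-.15,.02):
        b=q[abs(q[:,0]-xa)<.006]
        if len(b)>3: print(round(xa,3),'zmax',np.percentile(b[:,2],97).round(4),'zmin',np.percentile(b[:,2],3).round(4),'y',np.median(b[:,1]).round(4))
    save('p1'+n,cv2.resize(s['frame'],(800,600)))
E
```

```text
t 7.12 graspL [-3.025e-01  2.000e-04  6.170e-02] roterr [-0.001  0.    -0.001] F [ 0.8  0.1 -1.7] M [-1.    0.13 -0.01] op 14.8 q [ 0.84  1.39 -0.9   1.57 -0.17  0.68  0.41]
side 1270 min [-0.3676 -0.0139  0.0185] max [-0.1719  0.0134  0.125 ]
0.71 [275.9, 190.8, 316.3, 238.3] [[-0.3025, -0.0068, 0.0209], [-0.2381, 0.0071, 0.0761], [-0.177, 0.0087, 0.1008]]
-0.34 zmax 0.1162 zmin 0.1087 y -0.0031
-0.3 zmax 0.0951 zmin 0.0695 y 0.0044
-0.28 zmax 0.1007 zmin 0.0555 y 0.007
-0.26 zmax 0.1002 zmin 0.0247 y 0.0071
-0.24 zmax 0.1003 zmin 0.0242 y 0.007
-0.22 zmax 0.1007 zmin 0.0221 y 0.007
-0.2 zmax 0.1002 zmin 0.0235 y 0.0073
-0.18 zmax 0.1001 zmin 0.0226 y 0.0071
top 1240 min [-0.3731 -0.014   0.0189] max [-0.1736  0.014   0.1249]
0.85 [253.5, 163.3, 331.7, 183.5] [[-0.3353, -0.0056, 0.022], [-0.2432, 0.0071, 0.0887], [-0.1757, 0.0097, 0.1022]]
-0.34 zmax 0.1187 zmin 0.06 y -0.0021
-0.32 zmax 0.0845 zmin 0.0731 y -0.0006
-0.3 zmax 0.0952 zmin 0.0661 y 0.0049
-0.28 zmax 0.1005 zmin 0.026 y 0.0079
-0.26 zmax 0.1016 zmin 0.0252 y 0.0082
-0.24 zmax 0.1022 zmin 0.0241 y 0.0083
-0.22 zmax 0.1015 zmin 0.0251 y 0.0073
-0.2 zmax 0.1016 zmin 0.0272 y 0.0085
-0.18 zmax 0.101 zmin 0.0247 y 0.0084
```

View pics/p1side.png

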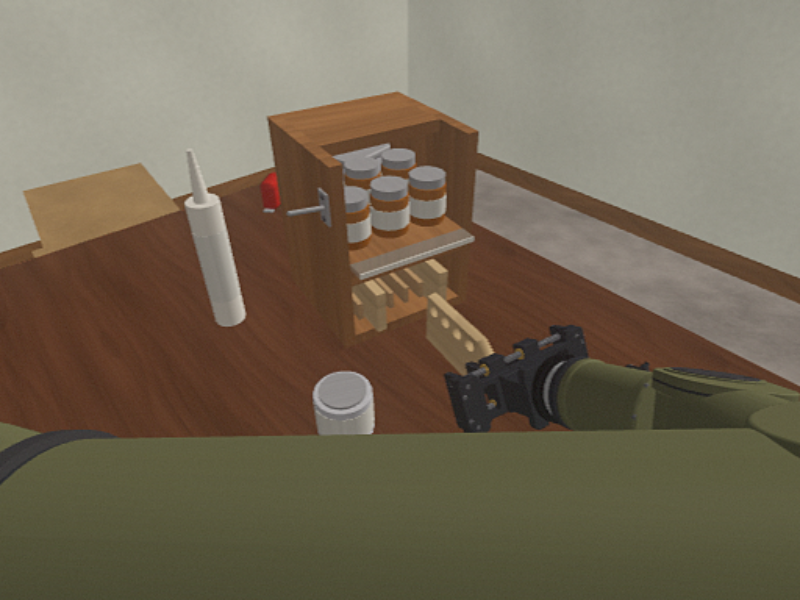

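The sign is out and level: its top edge is at 100–101 mm along its whole length, its tail is at x ≈ -0.174, and the dividers are still in place. Lift and move to just outside the peg.

Run:
```python
from h import *
rows([((-.3025,0,.214),Rt(30),8),((-.27,.187,.214),Rt(30),8),((-.142,.187,.214),Rt(30),8)])
```

```text
[1.65, 0.0, -0.96, 0.0, 0.0, 0.0, 1.65, 0.0, -0.95, 0.0, 0.0, 0.0, 1.64, 0.0, -0.96, -0.001, 0.0, 0.0, 1.65, 0.0, -0.95, 0.0, 0.0, 0.0, 1.65, 0.0, -0.96, 0.0, 0.0, 0.0, 1.65, 0.0, -0.96, 0.0, 0.0, 0.0, 1.65, 0.0, -0.95, 0.0, 0.0, 0.0, 1.64, 0.0, -0.96, -0.001, 0.0, -0.001]
[0.2, -2.34, 0.35, 0.0, 0.0, 0.0, 0.21, -2.33, 0.35, 0.0, 0.0, 0.0, 0.2, -2.34, 0.35, 0.0, 0.0, 0.0, 0.21, -2.34, 0.35, 0.0, 0.0, 0.0, 0.2, -2.34, 0.35, 0.0, 0.0, 0.0, 0.21, -2.33, 0.36, 0.0, 0.0, 0.0, 0.2, -2.34, 0.35, 0.0, 0.0, 0.0, 0.21, -2.34, 0.35, 0.0, 0.0, 0.0]
[0.8, 0.0, 1.38, 0.0, 0.0, 0.0, 0.8, 0.0, 1.39, 0.0, 0.0, 0.0, 0.8, 0.0, 1.38, 0.0, 0.0, 0.0, 0.8, 0.0, 1.39, 0.0, 0.0, 0.0, 0.8, 0.0, 1.38, 0.0, 0.0, 0.0, 0.8, 0.0, 1.39, 0.0, 0.0, 0.0, 0.8, 0.0, 1.38, 0.0, 0.0, 0.0, 0.8, 0.0, 1.39, 0.0, 0.0, 0.0]
```

Request:
{"method": "carry_out", "body": {
  "motion": [1.65, 0, -0.96, 0, 0, 0, 1.65, 0, -0.95, 0, 0, 0, 1.64, 0, -0.96, 0, 0, 0, 1.65, 0, -0.95, 0, 0, 0, 1.65, 0, -0.96, 0, 0, 0, 1.65, 0, -0.96, 0, 0, 0, 1.65, 0, -0.95, 0, 0, 0, 1.64, 0, -0.96, 0, 0, 0]
}}

```text
clock: 8.32
tool_pos: [0.6115, -0.062, 0.2376]
eef_rot: [0.662, 0.559, 0.381, -0.323]
contact_force: [0.8, 0.3, -0.3]
opening: 0.168
```

Request:
{"method": "carry_out", "body": {
  "motion": [0.2, -2.34, 0.35, 0, 0, 0, 0.21, -2.33, 0.35, 0, 0, 0, 0.2, -2.34, 0.35, 0, 0, 0, 0.21, -2.34, 0.35, 0, 0, 0, 0.2, -2.34, 0.35, 0, 0, 0, 0.21, -2.33, 0.36, 0, 0, 0, 0.2, -2.34, 0.35, 0, 0, 0, 0.21, -2.34, 0.35, 0, 0, 0]
}}

```text
clock: 9.32
tool_pos: [0.4321, 0.0012, 0.2372]
eef_rot: [0.662, 0.559, 0.381, -0.323]
contact_force: [-0.6, 0.0, -0.7]
opening: 0.169
```

Run:
```python
from h import *
from meas import meas
now()
for n in('side','top'):
    s,L,m=meas(n,.187,-.30,-.1,.16,.27)
    q=L[m]
    for xa in np.arange(-.28,-.12,.02):
        b=q[abs(q[:,0]-xa)<.006]
        if len(b)>3: print(round(xa,3),'zmax',np.percentile(b[:,2],97).round(4),'y',np.median(b[:,1]).round(4))
```

```text
t 9.32 graspL [-0.2707  0.1872  0.2147] roterr [ 0.     0.001 -0.001] F [-0.6  0.  -0.7] M [-1.06  0.09 -0.01] op 14.9 q [ 1.02  1.12 -1.1   2.18 -0.31  0.35  0.38]
side 965 min [-0.2724  0.1791  0.1721] max [-0.1408  0.1953  0.2542]
-0.26 zmax 0.2527 y 0.1885
-0.24 zmax 0.2538 y 0.191
-0.22 zmax 0.2534 y 0.1939
-0.2 zmax 0.2533 y 0.1942
-0.18 zmax 0.2529 y 0.1941
-0.16 zmax 0.2534 y 0.1941
-0.14 zmax 0.2531 y 0.1941
top 1079 min [-0.2999  0.1732  0.1711] max [-0.1418  0.201   0.2696]
-0.28 zmax 0.2395 y 0.1871
-0.26 zmax 0.2535 y 0.1877
-0.24 zmax 0.2548 y 0.194
-0.22 zmax 0.2545 y 0.1943
-0.2 zmax 0.2549 y 0.1942
-0.18 zmax 0.2551 y 0.1941
-0.16 zmax 0.2547 y 0.1945
-0.14 zmax 0.2545 y 0.1941
```

Request:
{"method": "carry_out", "body": {
  "motion": [0.8, 0, 1.38, 0, 0, 0, 0.8, 0, 1.39, 0, 0, 0, 0.8, 0, 1.38, 0, 0, 0, 0.8, 0, 1.38, 0, 0, 0]
}}

```text
clock: 9.93
tool_pos: [0.4449, 0.0643, 0.237]
eef_rot: [0.662, 0.559, 0.382, -0.322]
contact_force: [-0.0, -0.1, -0.2]
opening: 0.166
```

Run:
```python
from h import *
now()
```

```text
t 9.93 graspL [-0.2063  0.185   0.2145] roterr [ 0.002  0.001 -0.001] F [-0.  -0.1 -0.2] M [-1.06  0.06  0.01] op 14.6 q [ 0.9   1.15 -1.15  2.23 -0.36  0.18  0.35]
```

Request:
{"method": "carry_out", "body": {
  "motion": [0, 0, 0, 0.043, 0, -0.025, 0, 0, 0, 0.043, 0, -0.025]
}}

```text
clock: 10.18
tool_pos: [0.4446, 0.0641, 0.237]
eef_rot: [0.633, 0.592, 0.365, -0.341]
contact_force: [0.6, 0.2, -1.0]
opening: 0.169
```

Run:
```python
from h import *
now()
```

```text
t 10.18 graspL [-0.2068  0.1892  0.2145] roterr [-0.086  0.001  0.05 ] F [ 0.6  0.2 -1. ] M [-1.03 -0.01 -0.09] op 14.9 q [ 0.87  1.13 -1.11  2.16 -0.32  0.32  0.36]
```

```bash
cat >> h.py <<'E'
def Ry(yaw,pitch=30): return R.from_rotvec([0,0,yaw])*Rt(pitch)
def gfor(hole,yaw): return np.array(hole)-np.array([.0555*np.cos(yaw),.0555*np.sin(yaw),.022])
E
python3 - <<'E'
from h import *
Q=Ry(.1); rows([(gfor((-.0866,.189,.236),.1),Q,8)])
E
```

```text
[0.4, 0.15, 0.7, 0.0, 0.0, 0.0, 0.39, 0.16, 0.69, 0.0, 0.0, 0.0, 0.4, 0.15, 0.7, 0.0, 0.0, 0.0, 0.39, 0.15, 0.7, 0.0, 0.001, 0.0, 0.4, 0.15, 0.69, 0.0, 0.0, 0.0, 0.39, 0.16, 0.7, 0.0, 0.0, 0.0, 0.39, 0.15, 0.7, 0.0, 0.0, 0.0, 0.4, 0.15, 0.69, 0.0, 0.0, 0.0]
```

Request:
{"method": "carry_out", "body": {
  "motion": [0.4, 0.15, 0.7, 0, 0, 0, 0.39, 0.16, 0.69, 0, 0, 0, 0.4, 0.15, 0.7, 0, 0, 0, 0.39, 0.15, 0.7, 0, 0.001, 0, 0.4, 0.15, 0.69, 0, 0, 0, 0.39, 0.16, 0.7, 0, 0, 0, 0.39, 0.15, 0.7, 0, 0, 0, 0.4, 0.15, 0.69, 0, 0, 0, 0, 0, 0, 0, 0, 0]
}}

```text
$.motion: bad value
```

Run:
```python
from h import *
now()
s=snapshot('side');save('peg1',cv2.resize(s['frame'][90:240,120:320],(800,600),interpolation=cv2.INTER_CUBIC))
P=cloud(s);d=P-np.r_[C,0];L=np.stack([d@X,d@Y,d[...,2]],-1);x,y,z=L[...,0],L[...,1],L[...,2]
m=(s['range_z']>0)&(abs(y-.193)<.02)&(x>-.2)&(x<0.01)&(z>.165)&(z<.265);q=L[m];print(q.min(0),q.max(0))
for xa in np.arange(-.18,0,.02):
    b=q[abs(q[:,0]-xa)<.006]
    if len(b)>3: print(round(xa,3),'zmax',np.percentile(b[:,2],97).round(4),'y',np.median(b[:,1]).round(4))
```

```text
t 10.18 graspL [-0.2068  0.1892  0.2145] roterr [-0.086  0.001  0.05 ] F [ 0.6  0.2 -1. ] M [-1.03 -0.01 -0.09] op 14.9 q [ 0.87  1.13 -1.11  2.16 -0.32  0.32  0.36]
[-0.19998728  0.18194101  0.24245306] [-0.15828291  0.19803128  0.25336246]
-0.18 zmax 0.2532 y 0.1898
-0.16 zmax 0.2526 y 0.1875
```

View pics/peg1.png

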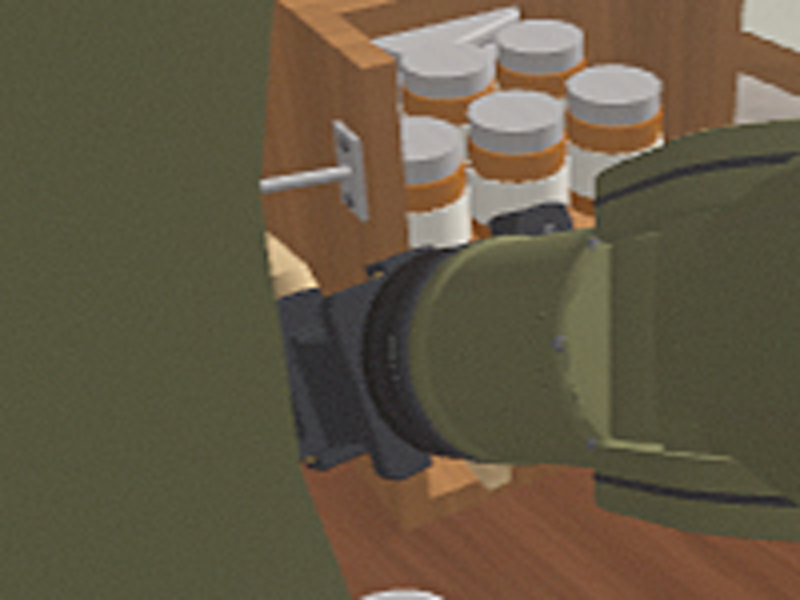

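That call had 9 rows and was refused. The arm also hides most of the sign from the side camera: only a corner shows, at (290,270). I'll repeat the move with 8 rows and check from the top and wrist cameras.

Request:
{"method": "carry_out", "body": {
  "motion": [0.4, 0.15, 0.7, 0, 0, 0, 0.39, 0.16, 0.69, 0, 0, 0, 0.4, 0.15, 0.7, 0, 0, 0, 0.39, 0.15, 0.7, 0, 0.001, 0, 0.4, 0.15, 0.69, 0, 0, 0, 0.39, 0.16, 0.7, 0, 0, 0, 0.39, 0.15, 0.7, 0, 0, 0, 0.4, 0.15, 0.69, 0, 0, 0]
}}

```text
clock: 11.22
tool_pos: [0.4598, 0.1277, 0.2361]
eef_rot: [0.633, 0.591, 0.365, -0.342]
contact_force: [0.1, -0.2, -1.5]
opening: 0.167
```

Request:
{"method": "carry_out", "body": {
  "motion": [0, 0, 0, 0, 0, 0]
}}

```text
clock: 11.35
tool_pos: [0.4596, 0.1278, 0.2363]
eef_rot: [0.632, 0.592, 0.365, -0.342]
contact_force: [0.2, -0.3, -0.9]
opening: 0.167
```

Run:
```python
from h import *
now()
s=snapshot('top');w=snapshot('wrist')
save('peg2',np.hstack([cv2.resize(s['frame'][140:290,100:300],(400,300),interpolation=cv2.INTER_CUBIC),cv2.resize(w['frame'],(400,300),interpolation=cv2.INTER_AREA)]))
P=cloud(s);d=P-np.r_[C,0];L=np.stack([d@X,d@Y,d[...,2]],-1);x,y,z=L[...,0],L[...,1],L[...,2]
m=(s['range_z']>0)&(abs(y-.193)<.02)&(x>-.2)&(x<0.02)&(z>.165)&(z<.265);q=L[m];print(q.min(0),q.max(0))
for xa in np.arange(-.18,0,.02):
    b=q[abs(q[:,0]-xa)<.006]
    if len(b)>3: print(round(xa,3),'zmax',np.percentile(b[:,2],97).round(4),'y top',np.percentile(b[b[:,2]>.245][:,1],[3,97]).round(4))
```

```text
t 11.35 graspL [-0.1414  0.185   0.2138] roterr [-0.087 -0.     0.05 ] F [ 0.2 -0.3 -0.9] M [-1.04 -0.04 -0.04] op 14.7 q [ 0.74  1.15 -1.14  2.17 -0.37  0.19  0.33]
[-0.19964572  0.17300283  0.1702659 ] [-0.01325225  0.21238637  0.2649772 ]
-0.18 zmax 0.2649 y top [0.1744 0.1943]Traceback (most recent call last):
  File "<stdin>", line 9, in <module>
    return _quantile_unchecked(
        a, q, axis, out, overwrite_input, method, keepdims, weights)
    return _ureduce(a,
                    func=_quantile_ureduce_func,
    ...<5 lines>...
                    overwrite_input=overwrite_input,
                    method=method)
    r = func(a, **kwargs)
    result = _quantile(arr,
                       quantiles=q,
    ...<2 lines>...
                       out=out,
                       weights=wgt)
    slices_having_nans = np.isnan(arr[-1, ...])
                                  ~~~^^^^^^^^^
IndexError: index -1 is out of bounds for axis 0 with size 0
```

View pics/peg2.png

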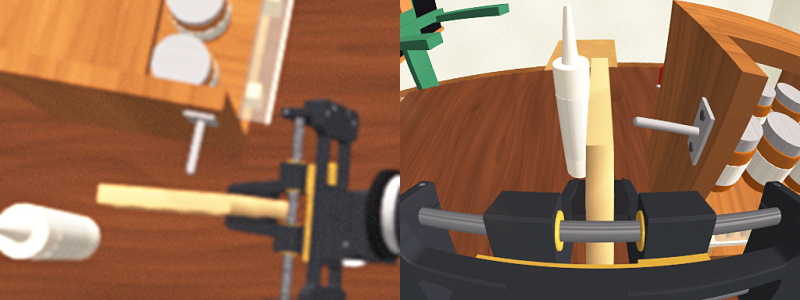

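In the top half of the picture the sign is just outside the peg (peg tip at (190,172)), and its tail is clear of the cartridge. The measured tail x is -0.013 against -0.014 predicted. Insert along -y.

Run:
```python
from h import *
Q=Ry(.1); rows([(gfor((-.0866,.145,.235),.1),Q,8)])
```

```text
[-0.03, 0.57, -0.04, 0.0, 0.0, 0.0, -0.03, 0.56, -0.05, 0.0, 0.0, 0.0, -0.03, 0.57, -0.04, 0.0, 0.0, -0.001, -0.04, 0.56, -0.04, 0.0, 0.0, 0.0, -0.03, 0.57, -0.04, 0.0, 0.0, 0.0, -0.03, 0.56, -0.05, 0.0, 0.0, 0.0, -0.03, 0.57, -0.04, 0.0, 0.0, 0.0, -0.04, 0.56, -0.04, 0.0, 0.0, 0.0]
```

Request:
{"method": "carry_out", "body": {
  "motion": [-0.03, 0.57, -0.04, 0, 0, 0, -0.03, 0.56, -0.05, 0, 0, 0, -0.03, 0.57, -0.04, 0, 0, 0, -0.04, 0.56, -0.04, 0, 0, 0]
}}

```text
clock: 11.95
tool_pos: [0.4826, 0.1233, 0.2358]
eef_rot: [0.633, 0.591, 0.365, -0.342]
contact_force: [-0.8, 0.8, -1.9]
opening: 0.169
```

Request:
{"method": "carry_out", "body": {
  "motion": [-0.03, 0.57, -0.04, 0, 0, 0]
}}

```text
clock: 12.08
tool_pos: [0.4881, 0.1225, 0.2357]
eef_rot: [0.633, 0.591, 0.365, -0.342]
contact_force: [0.4, -0.2, -0.7]
opening: 0.164
```

```bash
python3 -c "
from h import *
now()"
```

```text
t 12.07 graspL [-0.1419  0.156   0.2132] roterr [-0.086  0.     0.049] F [ 0.4 -0.2 -0.7] M [-1.05  0.02 -0.03] op 14.4 q [ 0.73  1.14 -1.11  2.09 -0.36  0.27  0.33]
```

The inner face is about 13 mm past the peg's end with no contact force, so the peg is in the hole. Continue, then look.

Request:
{"method": "carry_out", "body": {
  "motion": [-0.03, 0.56, -0.05, 0, 0, 0, -0.03, 0.57, -0.04, 0, 0, 0, -0.04, 0.56, -0.04, 0, 0, 0, 0, 0, 0, 0, 0, 0]
}}

```text
clock: 12.58
tool_pos: [0.505, 0.1198, 0.2355]
eef_rot: [0.633, 0.591, 0.365, -0.341]
contact_force: [0.5, -0.1, -0.9]
opening: 0.166
```

Run:
```python
from h import *
now()
s=snapshot('top');w=snapshot('wrist')
save('peg3',np.hstack([cv2.resize(s['frame'][140:290,100:300],(400,300),interpolation=cv2.INTER_CUBIC),cv2.resize(w['frame'],(400,300),interpolation=cv2.INTER_AREA)]))
g=gfor((-.0866,.145,.2285),.1)
rows([(g,Ry(.1),5)])
```

```text
t 12.57 graspL [-0.1418  0.1388  0.213 ] roterr [-0.086  0.     0.049] F [ 0.5 -0.1 -0.9] M [-1.   -0.02 -0.03] op 14.6 q [ 0.72  1.14 -1.1   2.04 -0.35  0.31  0.32]
[-0.11, 0.0, 0.06, 0.0, 0.0, 0.0, -0.12, 0.01, 0.07, 0.0, 0.0, 0.0, -0.11, 0.0, 0.06, 0.0, 0.0, -0.001, -0.11, 0.01, 0.07, 0.0, 0.0, 0.0, -0.12, 0.0, 0.06, 0.0, 0.0, 0.0]
```

View pics/peg3.png

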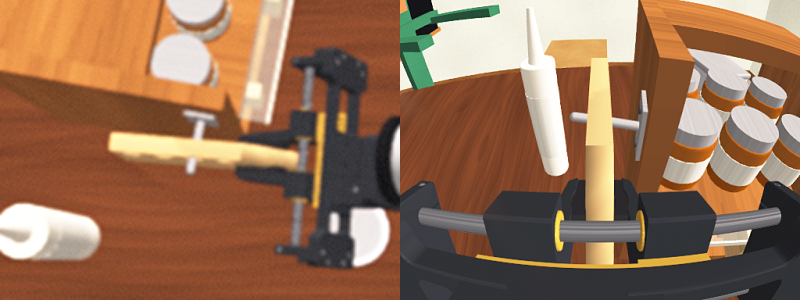

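The peg now passes through the sign: its end shows beyond the outer face at (193,172) in the top view and (575,120) in the wrist view. Lower onto it.

Request:
{"method": "carry_out", "body": {
  "motion": [-0.11, 0, 0.06, 0, 0, 0, -0.12, 0.01, 0.07, 0, 0, 0, -0.11, 0, 0.06, 0, 0, 0, -0.08, 0, 0.05, 0, 0, 0, 0, 0, 0, 0, 0, 0]
}}

```text
clock: 13.3
tool_pos: [0.5045, 0.1199, 0.2306]
eef_rot: [0.633, 0.591, 0.365, -0.342]
contact_force: [0.2, 0.1, -0.4]
opening: 0.165
```

```bash
python3 -c "
from h import *
now()"
```

```text
t 13.3 graspL [-0.1418  0.1393  0.2081] roterr [-0.086 -0.     0.049] F [ 0.2  0.1 -0.4] M [-1.01 -0.01  0.04] op 14.6 q [ 0.72  1.15 -1.09  2.04 -0.35  0.3   0.33]
```

Lower slowly until the sign touches.

Request:
{"method": "carry_out", "body": {
  "motion": [-0.09, 0, 0.05, 0, 0, 0, 0, 0, 0, 0, 0, 0]
}}

```text
clock: 13.55
tool_pos: [0.5046, 0.12, 0.2301]
eef_rot: [0.633, 0.591, 0.365, -0.342]
contact_force: [-0.2, -1.2, 0.4]
opening: 0.168
```

Request:
{"method": "carry_out", "body": {
  "motion": [-0.09, 0, 0.05, 0, 0, 0, 0, 0, 0, 0, 0, 0]
}}

```text
clock: 13.8
tool_pos: [0.5046, 0.1203, 0.2296]
eef_rot: [0.632, 0.591, 0.366, -0.342]
contact_force: [0.4, -2.1, 4.8]
opening: 0.169
```

```bash
python3 -c "
from h import *
now()"
```

```text
t 13.8 graspL [-0.1414  0.1393  0.2072] roterr [-0.087 -0.002  0.05 ] F [ 0.4 -2.1  4.8] M [ 0.28 -0.05  0.05] op 14.9 q [ 0.72  1.15 -1.09  2.04 -0.35  0.3   0.33]
```

Contact at hole z ≈ 0.229, as expected for the sign resting on the peg. I'll relieve the load and open the fingers slightly.

Request:
{"method": "carry_out", "body": {
  "motion": [0.06, 0, -0.03, 0, 0, 0, 0, 0, 0, 0, 0, 0]
}}

```text
clock: 14.05
tool_pos: [0.5046, 0.1202, 0.2298]
eef_rot: [0.632, 0.591, 0.365, -0.342]
contact_force: [-0.9, -0.7, 4.0]
opening: 0.169
```

Request:
{"method": "carry_out", "body": {
  "motion": [0, 0, 0, 0, 0, 0, 0, 0, 0, 0, 0, 0, 0, 0, 0, 0, 0, 0, 0, 0, 0, 0, 0, 0, 0, 0, 0, 0, 0, 0, 0, 0, 0, 0, 0, 0],
  "hand": 3.2,
  "grip_force": 10
}}

```text
clock: 14.8
tool_pos: [0.5046, 0.1198, 0.2293]
eef_rot: [0.633, 0.591, 0.365, -0.342]
contact_force: [0.1, 0.0, -0.5]
opening: 0.364
```

Run:
```python
from h import *
now()
w=snapshot('wrist');s=snapshot('top')
save('peg4',np.hstack([cv2.resize(s['frame'][140:290,100:300],(400,300),interpolation=cv2.INTER_CUBIC),cv2.resize(w['frame'],(400,300),interpolation=cv2.INTER_AREA)]))
```

```text
t 14.8 graspL [-0.1418  0.1393  0.2068] roterr [-0.086  0.     0.049] F [ 0.1  0.  -0.5] M [-0.81  0.02 -0.01] op 32.1 q [ 0.72  1.15 -1.09  2.04 -0.35  0.3   0.33]
```

View pics/peg4.png

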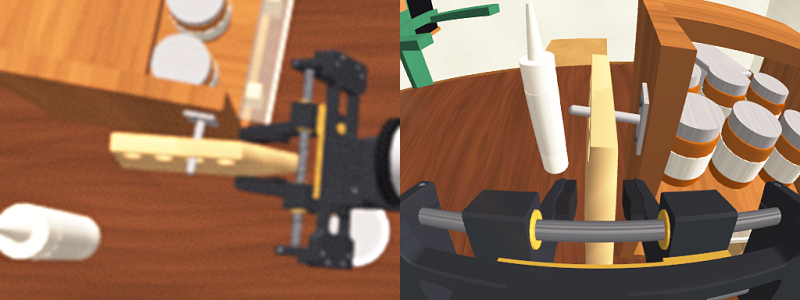

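The sign hangs by the third hole from the tail (hole2), and the fingers are clear of it on both sides. Back straight out.

Request:
{"method": "carry_out", "body": {
  "motion": [0, 0, -0.8, 0, 0, 0, 0, 0, -1.2, 0, 0, 0, 0, 0, -1.6, 0, 0, 0, 0, 0, -2, 0, 0, 0, 0, 0, -2.5, 0, 0, 0, 0, 0, -2.5, 0, 0, 0, 0, 0, -2.5, 0, 0, 0, 0, 0, -2.5, 0, 0, 0]
}}

```text
clock: 15.9
tool_pos: [0.4953, -0.0165, 0.3081]
eef_rot: [0.633, 0.591, 0.365, -0.341]
contact_force: [0.3, -0.4, 0.1]
opening: 0.368
```

Request:
{"method": "carry_out", "body": {
  "motion": [0, 2, -2.5, 0, 0, 0, 0, 2, -2.5, 0, 0, 0, 0, 2, -2.5, 0, 0, 0, 0, 2, -2.5, 0, 0, 0, 0, 2, -2.5, 0, 0, 0, 0, 2, -2.5, 0, 0, 0, 0, 2, -2.5, 0, 0, 0, 0, 0, 0, 0, 0, 0]
}}

```text
clock: 16.9
tool_pos: [0.6259, -0.1776, 0.3954]
eef_rot: [0.634, 0.591, 0.366, -0.34]
contact_force: [0.3, 1.0, 0.3]
opening: 0.363
```

```bash
cat > fin.py <<'E'
from h import *
now()
ims=[]
for n in('side','top'):
    s=snapshot(n);ims.append(cv2.resize(s['frame'][70:290,70:320],(400,352),interpolation=cv2.INTER_CUBIC))
    P=cloud(s);d=P-np.r_[C,0];L=np.stack([d@X,d@Y,d[...,2]],-1)
    for t in('sign','divider_a','cartridge','tin'):
        for k in finder.masks_of(s,t)[:2]:
            ok=k['pixels']&(s['range_z']>0);q=L[ok];print(n,t,round(k['p'],2),np.percentile(q,[2,50,98],axis=0).round(3).tolist(),np.median(P[ok],0).round(3))
    x,y,z=L[...,0],L[...,1],L[...,2]
    q=L[(s['range_z']>0)&(y>.12)&(y<.2)&(x>-.2)&(x<0.01)&(z>.14)&(z<.27)]
    for xa in np.arange(-.18,0,.02):
        b=q[abs(q[:,0]-xa)<.006]
        if len(b)>3: print(round(xa,3),'z',np.percentile(b[:,2],[3,97]).round(4),'y',np.percentile(b[:,1],[3,97]).round(4))
import sys
save(sys.argv[1],np.hstack(ims))
E
python3 fin.py fin1
```

```text
t 16.9 graspL [-0.4151 -0.0299  0.3728] roterr [-0.082  0.001  0.049] F [0.3 1.  0.3] M [-0.8  -0.01  0.01] op 32.0 q [ 0.91  1.03 -0.99  1.2  -0.24  1.36  0.18]
side sign 0.79 [[-0.174, 0.132, 0.17], [-0.101, 0.15, 0.214], [-0.019, 0.163, 0.247]] [0.503 0.201 0.214]
side divider_a 0.97 [[-0.122, 0.046, 0.019], [-0.106, 0.061, 0.059], [-0.051, 0.065, 0.089]] [0.593 0.181 0.059]
side divider_a 0.95 [[-0.124, -0.066, 0.013], [-0.104, -0.05, 0.055], [-0.05, -0.045, 0.088]] [0.702 0.165 0.055]
side cartridge 0.65 [[0.032, 0.22, 0.001], [0.038, 0.245, 0.139], [0.069, 0.266, 0.265]] [0.433 0.353 0.139]
side tin 0.78 [[-0.284, 0.151, 0.005], [-0.268, 0.188, 0.064], [-0.222, 0.217, 0.071]] [0.438 0.044 0.064]
-0.18 z [0.2   0.208] y [0.1292 0.1437]
-0.16 z [0.1897 0.2236] y [0.1296 0.1474]
-0.14 z [0.1765 0.238 ] y [0.1312 0.1509]
-0.12 z [0.1683 0.2442] y [0.1344 0.1539]
-0.1 z [0.1693 0.2451] y [0.1375 0.1558]
-0.08 z [0.1692 0.2457] y [0.1381 0.1583]
-0.06 z [0.1684 0.2469] y [0.1407 0.1603]
-0.04 z [0.1732 0.2475] y [0.1438 0.1631]
-0.02 z [0.1726 0.248 ] y [0.1463 0.1654]
top sign 0.74 
[... 310 characters left out ...]
29]
top cartridge 0.72 [[0.032, 0.22, 0.001], [0.043, 0.243, 0.206], [0.076, 0.266, 0.283]] [0.436 0.358 0.206]
top tin 0.77 [[-0.279, 0.148, 0.056], [-0.246, 0.182, 0.068], [-0.214, 0.216, 0.073]] [0.447 0.064 0.068]
top tin 0.56 [[-0.131, -0.107, 0.101], [-0.014, 0.009, 0.294], [0.104, 0.115, 0.298]] [0.657 0.264 0.294]
-0.18 z [0.2006 0.2074] y [0.1304 0.1444]
-0.16 z [0.1901 0.2225] y [0.1309 0.1478]
-0.14 z [0.1756 0.2384] y [0.1316 0.1518]
-0.12 z [0.1681 0.2454] y [0.1331 0.1547]
-0.1 z [0.173  0.2472] y [0.1353 0.1567]
-0.08 z [0.1762 0.2479] y [0.1246 0.1621]
-0.06 z [0.172  0.2479] y [0.1407 0.1618]
-0.04 z [0.1731 0.2488] y [0.143  0.1638]
-0.02 z [0.1769 0.2498] y [0.1449 0.1657]
```

View pics/fin1.png

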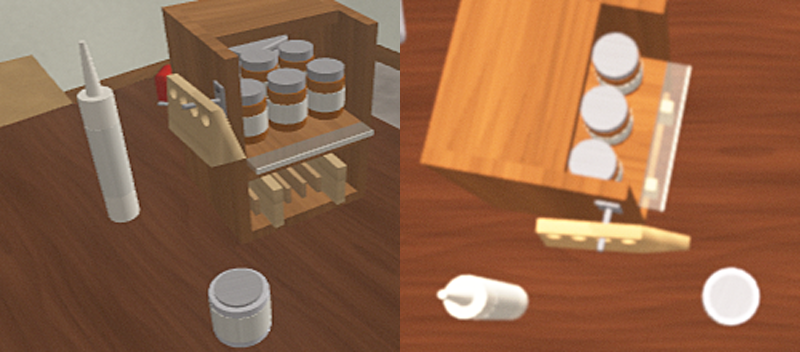

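It hangs level: the top edge runs from 0.2445 to 0.248 over 100 mm, about 2°, with the point to the front, and everything else is where it was. I'll wait 2 s for it to settle, then check stillness and hand in.

Request:
{"method": "carry_out", "body": {
  "motion": [0, 0, 0, 0, 0, 0, 0, 0, 0, 0, 0, 0, 0, 0, 0, 0, 0, 0, 0, 0, 0, 0, 0, 0, 0, 0, 0, 0, 0, 0, 0, 0, 0, 0, 0, 0, 0, 0, 0, 0, 0, 0, 0, 0, 0, 0, 0, 0]
}}

```text
clock: 18.4
tool_pos: [0.6251, -0.1756, 0.3947]
eef_rot: [0.633, 0.591, 0.365, -0.342]
contact_force: [-0.3, 0.0, -0.8]
opening: 0.368
```

Request:
{"method": "carry_out", "body": {
  "motion": [0, 0, 0, 0, 0, 0, 0, 0, 0, 0, 0, 0, 0, 0, 0, 0, 0, 0, 0, 0, 0, 0, 0, 0, 0, 0, 0, 0, 0, 0, 0, 0, 0, 0, 0, 0, 0, 0, 0, 0, 0, 0, 0, 0, 0, 0, 0, 0]
}}

```text
clock: 19.4
tool_pos: [0.6251, -0.1756, 0.3947]
eef_rot: [0.633, 0.591, 0.365, -0.342]
contact_force: [0.3, -0.0, -0.1]
opening: 0.36
```

```bash
python3 fin.py fin2 | grep -E '^(t |side sign|top sign|-0)'
```

```text
t 19.4 graspL [-0.4132 -0.0286  0.3722] roterr [-0.086  0.     0.049] F [ 0.3 -0.  -0.1] M [-0.83 -0.05 -0.01] op 31.7 q [ 0.91  1.03 -0.99  1.21 -0.24  1.36  0.18]
side sign 0.59 [[-0.175, 0.131, 0.171], [-0.101, 0.15, 0.214], [-0.016, 0.163, 0.247]] [0.503 0.201 0.214]
-0.18 z [0.2009 0.2083] y [0.1293 0.1439]
-0.16 z [0.1902 0.2234] y [0.13   0.1471]
-0.14 z [0.1766 0.2372] y [0.1308 0.1506]
-0.12 z [0.1675 0.2441] y [0.134  0.1539]
-0.1 z [0.1705 0.2447] y [0.1365 0.1558]
-0.08 z [0.1683 0.2457] y [0.1383 0.1588]
-0.06 z [0.1711 0.247 ] y [0.1401 0.1604]
-0.04 z [0.1724 0.2473] y [0.1433 0.1625]
-0.02 z [0.1724 0.2483] y [0.1467 0.1653]
top sign 0.67 [[-0.175, 0.115, 0.096], [-0.097, 0.148, 0.229], [-0.019, 0.164, 0.249]] [0.505 0.205 0.229]
-0.18 z [0.2003 0.2084] y [0.1305 0.1445]
-0.16 z [0.1919 0.223 ] y [0.131 0.148]
-0.14 z [0.1764 0.239 ] y [0.1318 0.1517]
-0.12 z [0.1688 0.2453] y [0.1331 0.1547]
-0.1 z [0.1726 0.2456] y [0.1353 0.1567]
-0.08 z [0.175  0.2473] y [0.1256 0.162 ]
-0.06 z [0.1701 0.2478] y [0.1412 0.1617]
-0.04 z [0.1723 0.2492] y [0.1431 0.1639]
-0.02 z [0.1777 0.2497] y [0.145  0.1661]
```

```bash
python3 -c "
from h import *
print(workorder.finish_job())"
```

```text
the job is handed in; nothing more can be done
None
```

The sign is hanging on the peg by hole2, the third hole from the tail (73 mm), with its point to the front. I handed the job in at about 19.5 s; no verdict is reported.

**How it went:** I gripped the sign by its point and slid it out low down. Its tail reached shelf x ≈ -0.174 with its top edge at z ≈ 0.10. I then lifted it, threaded it onto the peg, lowered it until it touched, released it and backed the arm away.

**Last checks, from the side and top cameras:**
- **Level:** the long edge is within about 2–3°, against a limit of 8°.
- **At rest:** repeat measurements 2.5 s apart agreed to about 1–2 mm.
- **Position:** the sign's middle is roughly 35 mm off the panel, and the arm is clear of everything.
- **Bystanders:** the spare boards, cartridge and tin are where they started, to within 1–2 mm in the views where they could be matched.

**What failed or disagreed:**
- One move call with 9 rows was refused and repeated with 8.
- I turned the tool about 6° in yaw to keep joint 6 off its limit, so the sign hangs slightly skewed to the panel.
- The network's low-confidence board detections in the top view were false, so I relied on the side view for the boards.

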